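Load the tumbling mixer and lock its castle nut

TASK

Get the small tumbling mixer ready for the next batch: take each used red-capped jar out of the carrier and stand it in the grey tray, and stand every blue-capped jar upright in a carrier pocket of its own; the yellow-capped jars belong to someone else, so leave them alone. Tighten the steel castle nut clockwise until its yellow line meets the yellow line on the washer, then carry on clockwise only to the first position where one of its slots lines up with the cotter hole (the white stripe on the stud's end shows the hole's direction). Only when jars and nut are all done, record the batch on the counter: swing its red-knobbed lever all the way to its stop and let it spring back.

Things in the scene. Friction and masses are not known exactly. Their poses are not given: they have to be found in the camera images.
- carrier: Mixer drive (green, 150 x 130 x 40 mm high) with jar rack, fixed. Origin on the table under the spindle axis; x from spindle to rack, z up. Rack: one row of four pockets along y, 52 x 52 mm inside, centres at x 130, y -84, -28, 28, 84 mm; floor at z 50, tops of the 4 mm walls at z 80 mm. Black washer round the spindle, radius 45, top at z 55 mm; its yellow line points along +x.
- pocket0 (a point): Centre of the floor of carrier pocket 0 (axes as the carrier's).
- pocket1 (a point): Centre of the floor of carrier pocket 1 (axes as the carrier's).
- pocket2 (a point): Centre of the floor of carrier pocket 2 (axes as the carrier's).
- pocket3 (a point): Centre of the floor of carrier pocket 3 (axes as the carrier's).
- nut_top (a point): Steel castle nut on the spindle: hexagon 46 mm across flats, 24 mm tall from the washer to this point (on the axis); six crown teeth rise 12 mm higher. Its x axis is the outward normal of the flat with the yellow line; the six slots (8 mm or wider) lie at the middles of the flats, every 60 degrees from x. Grip it across two flats.
- nut (a joint): Turn of the nut, rad; grows clockwise seen from above (tightening). 0 = its yellow line meets the washer's (tight); starts slack at -2.2 to -1.3. Steady friction of 0.3 N m, stays where left, no stop felt at 0; the first slot to line up after 0 does so at 0.36 to 0.76.
- stud: Threaded stud 23 mm thick, standing fixed in the middle of the nut, 42 mm tall (6 mm above the crown teeth). Origin on the axis at the washer's top. Its x axis (either way round) is the direction of the cotter hole, shown by the white stripe across its end.
- counter: Batch counter fixed to the table: round dark housing of 40 mm radius, 38 mm high, origin under its centre; a 22 mm high window block juts out on its +x side to 63 mm. Its lever pivots on the vertical axis through the origin.
- advance_tip (a point): Top centre of the red knob at the lever's end: an upright pin 14 mm thick and 34 mm tall, 58 mm from the pivot; top 76 mm above the table, underside about 42 mm.
- advance (a joint): Swing of the counter lever, rad: 0 at rest (lever along the counter's -y), grows anticlockwise seen from above (towards the counter's +x) to the stop at 1.2. Sprung: 1.5 N at the knob at rest, 4 N at the stop; it springs back to 0 when let go.
- blue0: Blue-capped white jar with a heavy steel foot, upright cylinder 42 mm thick, 66 mm tall, about 200 g, origin at the centre of its underside; to be loaded. Three or four of the four are present.
- blue1: Blue-capped white jar with a heavy steel foot, upright cylinder 42 mm thick, 66 mm tall, about 200 g, origin at the centre of its underside; to be loaded. Three or four of the four are present.
- blue2: Blue-capped white jar with a heavy steel foot, upright cylinder 42 mm thick, 66 mm tall, about 200 g, origin at the centre of its underside; to be loaded. Three or four of the four are present.
- blue3: Blue-capped white jar with a heavy steel foot, upright cylinder 42 mm thick, 66 mm tall, about 200 g, origin at the centre of its underside; to be loaded. Three or four of the four are present.
- red0: Red-capped used jar, same size as the blue ones, starts standing in a carrier pocket; to go in the grey tray. One or two of the four are present.
- red1: Red-capped used jar, same size as the blue ones, starts standing in a carrier pocket; to go in the grey tray. One or two of the four are present.
- red2: Red-capped used jar, same size as the blue ones, starts standing in a carrier pocket; to go in the grey tray. One or two of the four are present.
- red3: Red-capped used jar, same size as the blue ones, starts standing in a carrier pocket; to go in the grey tray. One or two of the four are present.
- yellow0: Yellow-capped jar, same size; leave it alone.
- yellow1: Yellow-capped jar, same size; leave it alone.
- tray: Grey open tray fixed to the table, 130 (x) x 140 mm (y) outside, 22 mm high, 4 mm walls; origin under its centre, inner floor 4 mm up.

How it is judged:
By the outcome, as a careful person would: the job done as asked, in the order asked, and still so for the second after the job is handed in, with the robot touching nothing.
Of blue0, blue1, blue2, blue3 only 3 to 4 are there at a start; the rules pass over those that are not, and their reading is None.
Of red0, red1, red2, red3 only 1 to 2 are there at a start; the rules pass over those that are not, and their reading is None.
At some moment in a run one of blue0, blue1, blue2, blue3 may be knocked a few centimetres aside while the robot is not near it.
It also fails if it takes over 210 s, if anything falls off the work surface, if the arm or the gripper's body presses on something with over 40 N, if the wrist force passes 120 N, or if a joint passes its speed limit or range.

ROBOT

A 7-joint arm with a two-finger parallel gripper is mounted at the origin on the work surface. World frame = base frame: x ahead of the robot, y to its left, z up, the work surface at z = 0. Lengths are in m, angles in rad, forces in N, time in s.
With the tool pointing down it reaches from about 0.425 to 0.825 m from the base axis. Payload 3.6 kg.
Tool frame: the origin (TCP) lies midway between the tips of the shut fingers; the grasp point (between the pads) lies 19 mm behind it (robot.grasp_offset is the distance from the TCP to the grasp point, in m); z points along the fingers, y is the line along which they close (so a half turn about z gives the same grasp; the last joint's range is limited). The gripper opens to 93 mm and grips with 3 to 60 N. Pads are 15 mm wide; open, the fingers measure 128 mm over their backs; the gripper's body (75 mm by 188 mm) begins 65 mm behind the grasp point.
Start: joints at [-1.266, 0.615, -0.013, 1.423, 0.008, 1.103, -0.04], TCP at [0.211, 0.615, 0.219] pointing down, gripper open.
Joint ranges: [-3.12, 3.12], [-0.3, 2.06], [-1.34, 1.32], [0.26, 2.42], [-1.36, 4.5], [0.01, 1.98], [-2.84, 2.84]. Speed limits (rad/s): [2.79, 2.79, 3.14, 3.14, 3.14, 3.14, 3.14].

INTERFACE

Orientations are given as a unit quaternion [w, x, y, z].
In Python, from cell import robot gives the robot as it stands.
- The arm moves only by the tool carry_out, never from a script. Its argument "motion" is a list that holds one entry, the list of rows, each a list of 5 numbers: the shift along the world's x, y, z in m, then the turn about the world's z in degrees, then the gripper command: -1 is fully open, 1 is shut, values between are in proportion. A call has 1 to 12 rows; each row shifts and turns the commanded pose from where the row before left it; what a row does not reach is not made up. A row lasts 1/8 s, in which the tool goes at most 62.5 mm and 10.7 degrees, less where a joint would pass 70% of its speed; a pose out of reach is approached as far as the arm can. A call with a gripper value outside its range is refused whole. The fingers move at their own pace and stop on an object; the grip force is fixed at half the most. Time passes only in rows, so rows that do not move let the fingers close. It gives the time, the measured TCP pose, the force, the opening and the grip force at its end, in the units of the state.
- robot.read_state(): the state, without advancing time (a new reading comes with each control period).
- robot.snapshot(name): name is "side" or "top" or "wrist"; returns (picture, depth): 420x560x3 uint8, blue, green, red; 420x560 float32, m along the optical axis (not along the pixel's ray), 0 where there is no reading.
- robot.camera_info(name): a dict with "fx", "fy", "cx", "cy" (pixels), "dist" ([k1, k2, p1, p2, k3] as OpenCV has them; the pictures are not rectified), "R" (3x3) and "t" (3): a world point X has camera coordinates R X + t. Camera axes: x right, y down, z forward; pixel columns grow to the right and rows downward; lengths in m; the calibration is good to about 2 mm. A picture is of the moment at which its call begins: read the wrist's pose just before it. camera_info takes no time and is no camera call; for the wrist camera it gives the pose at the moment of the call.
- robot.close_job(): hands the job in; it is judged then, once.
The state is a dict: "t": time; "joints": joint angles; "joint_vel": joint speeds; "effort": joint torques, N m; "tool_pos": TCP position; "ee_rot": TCP orientation; "ft_force": force on the tool from outside, world axes, zero at the start; "torque": the same for the moment, N m; "gripper_width": finger opening in m; "finger_force": force on a finger pad.
Only numpy, scipy, OpenCV 4.12 (cv2) and the standard library are available. Lean on these libraries where they do the work, as an engineer would, in place of code of your own. Each camera call takes 0.05 s, during which the arm holds its last target. There are 200 camera calls.

## Working session

There is one attempt and no reset: what is moved stays moved. The work goes in short steps, Python scripts to look and compute and a tool call to move; the robot and the scene stay as the last step left them, time stands still between calls to the robot, and variables do not carry over. Pictures are saved under pics/ and viewed, at most 14 in all, crops included, and the job is handed in when it is done.

Besides the shell and the picture viewer there is one more tool, called after "Emit:" by a JSON object that holds its "op" and its "data", one argument or row to a line. carry_out: Moves the arm, as the interface text tells. Its arguments: {"type":"object","properties":{"motion":{"type":"array","items":{"type":"array","items":{"type":"array","items":{"type":"number"}}}}},"required":["motion"]}

```bash
mkdir -p pics; ls; cat > h.py <<'E'
import numpy as np, cv2
from cell import robot
def snap(n,f):
    ci=robot.camera_info(n); p,d=robot.snapshot(n); cv2.imwrite('pics/'+f+'.png',p); np.savez('pics/'+f+'.npz',p=p,d=d,**{k:np.array(ci[k]) for k in ci if k in('fx','fy','cx','cy','dist','R','t')}); return p,d,ci
def load(f):
    z=np.load('pics/'+f+'.npz'); return z['p'],z['d'],z
def ray(ci,u,v):
    K=np.array([[ci['fx'],0,ci['cx']],[0,ci['fy'],ci['cy']],[0,0,1]],float)
    q=cv2.undistortPoints(np.array([[[u,v]]],float),K,np.array(ci['dist'],float))[0,0]
    R=np.array(ci['R']);t=np.array(ci['t']).ravel()
    return -R.T@t, R.T@np.array([q[0],q[1],1.])
def atz(ci,u,v,z):
    o,r=ray(ci,u,v); return o+r*(z-o[2])/r[2]
def atd(ci,u,v,d):
    o,r=ray(ci,u,v); return o+r*d
def proj(ci,X):
    K=np.array([[ci['fx'],0,ci['cx']],[0,ci['fy'],ci['cy']],[0,0,1]],float)
    rv=cv2.Rodrigues(np.array(ci['R'],float))[0]
    return cv2.projectPoints(np.array(X,float).reshape(-1,1,3),rv,np.array(ci['t'],float).ravel(),K,np.array(ci['dist'],float))[0][:,0]
E
python3 - <<'E'
from h import *
for n in('top','side'):
    p,d,ci=snap(n,n+'0'); print(n,ci)
print(robot.read_state())
E
```

```text
pics
top {'fx': 481.8585092699553, 'fy': 481.8585092699553, 'cx': 279.5836233435343, 'cy': 208.97424403312502, 'dist': array([-0.14579102,  0.        ,  0.        ,  0.        ,  0.        ]), 'R': array([[-7.55809776e-02, -9.97139578e-01, -4.21720393e-04],
       [-9.76926432e-01,  7.41335775e-02, -2.00297175e-01],
       [ 1.99755505e-01, -1.47266665e-02, -9.79735099e-01]]), 't': array([0.00417796, 0.54354053, 1.19415145])}
side {'fx': 503.29077433191304, 'fy': 503.29077433191304, 'cx': 282.97986177744053, 'cy': 210.74624736438943, 'dist': array([-0.05936327,  0.        ,  0.        ,  0.        ,  0.        ]), 'R': array([[ 0.9588167 , -0.28387343,  0.00929563],
       [-0.1775587 , -0.62462798, -0.76046879],
       [ 0.2216832 ,  0.72749966, -0.64930794]]), 't': array([-0.52489402,  0.13919726,  1.07557856])}
{'t': 0.1, 'joints': array([-1.266456  ,  0.61585945, -0.01262087,  1.42474005,  0.00808393,
        1.10341816, -0.04039635]), 'joint_vel': array([-0.00049957,  0.00014329, -0.00068005, -0.00398349, -0.00031309,
        0.000578  ,  0.00169559]), 'effort': array([ 1.31824680e-03, -4.60043120e+01,  2.09755073e-01, -1.66245961e+01,
       -6.12696167e-02,  1.69375597e-02,  1.12645309e-04]), 'tool_pos': array([0.21089256, 0.61407203, 0.21757257]), 'ee_rot': array([-1.88748103e-04,  1.64634382e-01,  9.86353948e-01, -1.17260020e-03]), 'ft_force': array([-0.4245512 ,  0.2031723 ,  0.38514753]), 'torque': array([0.01183604, 0.00332868, 0.01038511]), 'finger_force': 0.0, 'gripper_width': 0.09314051538157449}
```

View pics/top0.png

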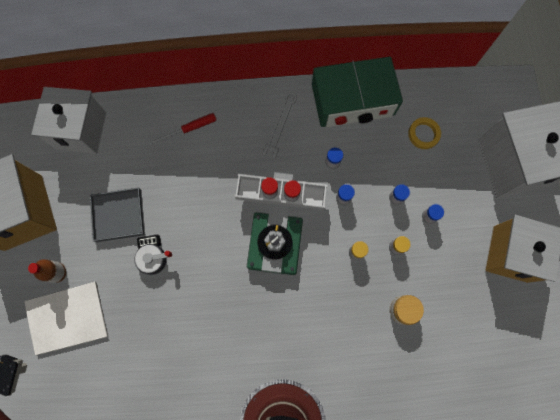

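View pics/side0.png

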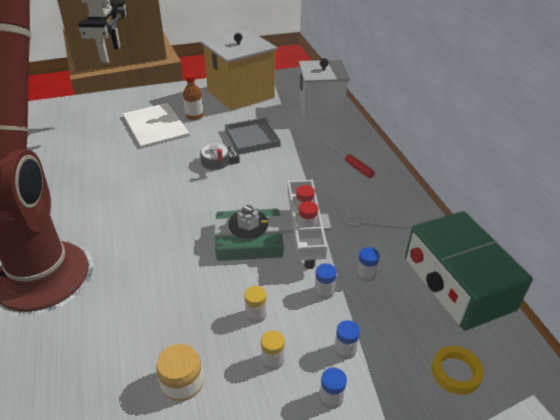

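```bash
python3 - <<'E'
from h import *
p,d,ci=load('top0')
h=cv2.cvtColor(p,cv2.COLOR_BGR2HSV)
for n,lo,hi,z in(('blue',(110,150,60),(130,255,255),.066),('red',(0,180,90),(6,255,255),.116),('yel',(15,150,120),(24,255,255),.066)):
    m=cv2.inRange(h,lo,hi)
    k,_,st,c=cv2.connectedComponentsWithStats(m)
    for i in range(1,k):
        if st[i,4]>60 and c[i][1]>110:
            x,y,w,hh,a=st[i]; dd=np.median(d[_==i]); print(n,c[i].round(1),(w,hh,a),atz(ci,*c[i],z).round(4),atd(ci,*c[i],dd).round(4))
a=cv2.resize(p[165:285,225:345],None,fx=5,fy=5,interpolation=cv2.INTER_CUBIC)
b=cv2.resize(p[215:290,125:185],None,fx=3,fy=3,interpolation=cv2.INTER_CUBIC)
o=np.zeros((600,785,3),np.uint8);o[:600,:600]=a;o[:225,605:785]=b
cv2.imwrite('pics/crop1.png',o)
E
```

```text
blue [334.6 155.1] (np.int32(16), np.int32(15), np.int32(192)) [ 0.6739 -0.1926  0.066 ] [ 0.6739 -0.1926  0.0658]
blue [345.7 192.1] (np.int32(16), np.int32(16), np.int32(194)) [ 0.5716 -0.2112  0.066 ] [ 0.5716 -0.2112  0.0661]
blue [401.  192.1] (np.int32(15), np.int32(16), np.int32(193)) [ 0.561  -0.3564  0.066 ] [ 0.5609 -0.3563  0.0664]
blue [435.3 212. ] (np.int32(16), np.int32(15), np.int32(189)) [ 0.5014 -0.4409  0.066 ] [ 0.5012 -0.4405  0.0671]
red [269.1 185.5] (np.int32(15), np.int32(16), np.int32(194)) [ 0.5913 -0.0144  0.116 ] [ 0.5911 -0.0144  0.1165]
red [292.1 188.5] (np.int32(15), np.int32(16), np.int32(194)) [ 0.5793 -0.0709  0.116 ] [ 0.5791 -0.0709  0.1167]
red [ 32.8 267.5] (np.int32(9), np.int32(10), np.int32(71)) [0.427  0.5934 0.116 ] [0.4243 0.5811 0.1394]
yel [401.7 243.9] (np.int32(16), np.int32(15), np.int32(185)) [ 0.4255 -0.3412  0.066 ] [ 0.4253 -0.3408  0.0674]
yel [359.6 249.2] (np.int32(16), np.int32(16), np.int32(191)) [ 0.4208 -0.2313  0.066 ] [ 0.4207 -0.2311  0.0674]
yel [408.6 309.5] (np.int32(28), np.int32(28), np.int32(570)) [ 0.2592 -0.3397  0.066 ] [ 0.2593 -0.3383  0.0713]
```

View pics/crop1.png

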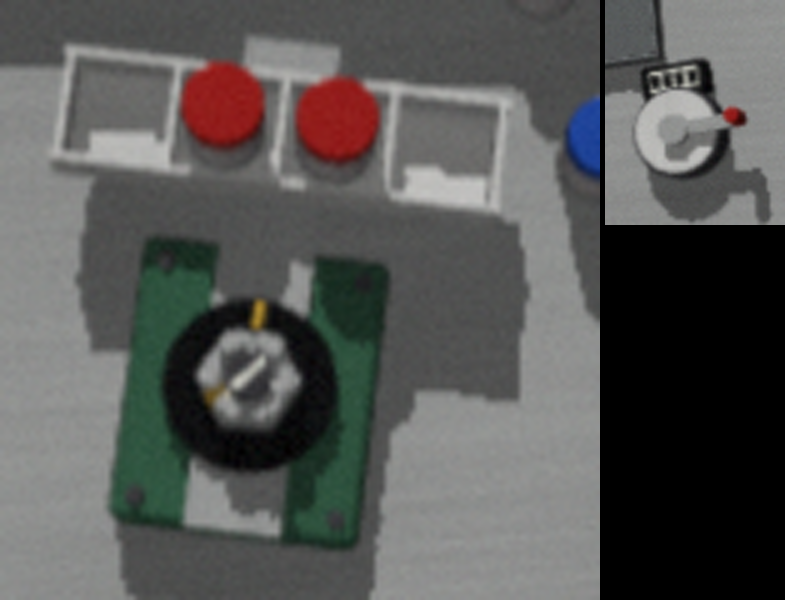

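```bash
python3 - <<'E'
from h import *
p,d,ci=load('top0')
f=lambda c:(225+(c[0]-2)/5,165+(c[1]-2)/5)
cs=[(67,45),(517,92),(500,212),(52,165)]
W=np.array([atz(ci,*f(c),.08) for c in cs]);print(W.round(4));print('c',W.mean(0))
e=(W[0]+W[3]-W[1]-W[2])/2;print('y axis len',np.linalg.norm(e),'yaw',np.degrees(np.arctan2(-e[0],e[1])),'wid',np.linalg.norm(W[0]-W[3]))
wa=atz(ci,*f((250,385)),.055);print('washer c',wa)
y=np.arctan2(*(W.mean(0)-wa)[1::-1]);print('yaw2',np.degrees(y),np.linalg.norm((W.mean(0)-wa)[:2]))
s=[atz(ci,*f(c),.097)[:2] for c in((232,390),(265,360),(248,375))];v=s[1]-s[0];print('stud',s[2],'stripe yaw',np.degrees(np.arctan2(v[1],v[0])))
n=atz(ci,*f((208,399)),.075)[:2]-s[2];print('nut line yaw',np.degrees(np.arctan2(n[1],n[0])),np.linalg.norm(n))
T=np.array([atz(ci,u,v,.022) for u,v in((92,193),(140,189),(144,237),(97,242))]);print('tray',T.round(3),T.mean(0))
g=lambda c:(125+(c[0]-605)/3,215+c[1]/3)
print('counter c',atz(ci,*g((677,132)),.038),'knob',atz(ci,*g((734,115)),.076),'win',atz(ci,*g((676,77)),.022))
E
```

```text
[[ 0.6383  0.0635  0.08  ]
 [ 0.5958 -0.1659  0.08  ]
 [ 0.5336 -0.1512  0.08  ]
 [ 0.5754  0.0748  0.08  ]]
c [ 0.58578957 -0.04470014  0.08      ]
y axis len 0.23155308313846054 yaw -10.488001941702603 wid 0.0639315395078566
washer c [ 0.45830169 -0.01778351  0.055     ]
yaw2 -11.92182135377275 0.13029836119269977
stud [ 0.45766744 -0.01719072] stripe yaw -51.755959337619515
nut line yaw 109.8146588853081 0.022301432639161886
tray [[0.633 0.473 0.022]
 [0.633 0.337 0.022]
 [0.5   0.328 0.022]
 [0.496 0.458 0.022]] [0.56548101 0.3991367  0.022     ]
counter c [0.43882495 0.31220891 0.038     ] knob [0.44538077 0.25283019 0.076     ] win [0.48962671 0.31601778 0.022     ]
```

Emit:
{"op": "carry_out", "data": {
  "motion": [
    [[0.031, -0.052, 0, -6.9, -1], [0.031, -0.052, 0, -6.9, -1], [0.031, -0.052, 0, -6.9, -1], [0.031, -0.052, 0, -6.9, -1], [0.031, -0.052, 0, -6.9, -1], [0.031, -0.052, 0, -6.9, -1], [0.031, -0.052, 0, -6.9, -1], [0.031, -0.052, 0, -6.9, -1], [0.031, -0.052, 0, -6.9, -1], [0.031, -0.052, 0, -6.9, -1], [0.031, -0.052, 0, -6.9, -1], [0.031, -0.052, 0, -6.9, -1]]
  ]
}}

```text
t: 1.6
tool_pos: [0.5837, -0.0106, 0.2183]
ee_rot: [-0.0, 0.777, 0.63, -0.0]
ft_force: [0.8, 0.2, 0.4]
gripper_width: 0.0929
finger_force: 0.0
```

```bash
python3 - <<'E'
from h import *
p,d,ci=snap('wrist','w0');s=robot.read_state();print(s['tool_pos'],s['joints'],ci['R'],ci['t'],s['t'],s['ee_rot'])
E
```

```text
[ 0.58688276 -0.02198386  0.2187563 ] [-0.28440014  0.54372984  0.44930482  1.62749129 -0.25507116  1.02422345
  0.016782  ] [[ 9.78309521e-01 -2.07148016e-01  4.25574827e-04]
 [-1.99750917e-01 -9.42826719e-01  2.66790836e-01]
 [-5.48639490e-02 -2.61089024e-01 -9.63754361e-01]] [-0.57232239  0.0746835   0.4183023 ] 1.65 [ 0.00537954  0.78156459  0.62379992 -0.00122519]
```

View pics/w0.png

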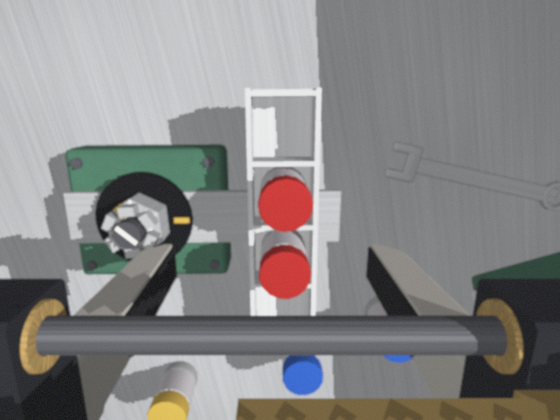

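Emit:
{"op": "carry_out", "data": {
  "motion": [
    [[0.008, -0.004, 0, 0, -1], [0, 0, 0, 0, -1], [0, 0, 0, 0, -1]]
  ]
}}

```text
t: 2.02
tool_pos: [0.5905, -0.0109, 0.2184]
ee_rot: [-0.001, 0.775, 0.632, 0.0]
ft_force: [-0.3, 0.6, 0.3]
gripper_width: 0.0929
finger_force: 0.0
```

```bash
python3 - <<'E'
from h import *
p,d,ci=snap('wrist','w1');s=robot.read_state();print(s['tool_pos'],s['t'],s['joint_vel'].round(3))
R=s['ee_rot'];w,x,y,z=R;print('yaw tool y',np.degrees(np.arctan2(1-2*(x*x+z*z),2*(x*y-w*z))))
h=cv2.cvtColor(p,cv2.COLOR_BGR2HSV)
m=cv2.inRange(h,(0,180,90),(6,255,255));k,l,st,c=cv2.connectedComponentsWithStats(m)
for i in range(1,k):
    if st[i,4]>300: print(st[i],atz(ci,*c[i],.116).round(4))
cv2.imwrite('pics/w1b.png',cv2.resize(p[50:350,50:350],None,fx=2,fy=2,interpolation=cv2.INTER_CUBIC))
E
```

```text
[ 0.59055288 -0.01109373  0.21855505] 2.075 [ 0.002 -0.005  0.009 -0.004  0.001 -0.    -0.   ]
yaw tool y -11.560063058768657
[ 251  180   52   51 1293] [ 0.5928 -0.0135  0.116 ]
[ 252  249   48   50 1285] [ 0.5818 -0.0682  0.116 ]
```

View pics/w1b.png

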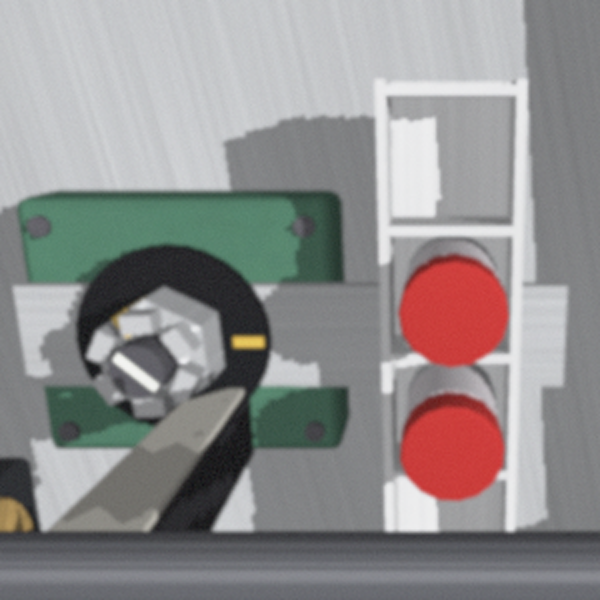

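Emit:
{"op": "carry_out", "data": {
  "motion": [
    [[0.001, -0.003, -0.045, 0, -1], [0, 0, -0.045, 0, -1], [0, 0, -0.04, 0, -1], [0, 0, 0, 0, -1], [0, 0, 0, 0, 0.3], [0, 0, 0, 0, 0.3], [0, 0, 0, 0, 0.3], [0, 0, 0, 0, 0.3], [0, 0, 0.04, 0, 0.3], [0, 0, 0.06, 0, 0.3], [0, 0, 0, 0, 0.3]]
  ]
}}

```text
t: 3.45
tool_pos: [0.5955, -0.0172, 0.194]
ee_rot: [0.004, 0.776, 0.631, 0.004]
ft_force: [0.1, -0.7, -0.9]
gripper_width: 0.0328
finger_force: 0.0
```

```bash
python3 - <<'E'
from h import *
p,d,ci=snap('wrist','w2');s=robot.read_state();print(s['tool_pos'],s['t'],s['gripper_width'],s['finger_force'],s['ft_force'])
E
```

```text
[ 0.59346732 -0.01659714  0.19111833] 3.5 0.032654320047020145 0.0 [-0.36937485  1.00088778 -0.42893573]
```

View pics/w2.png

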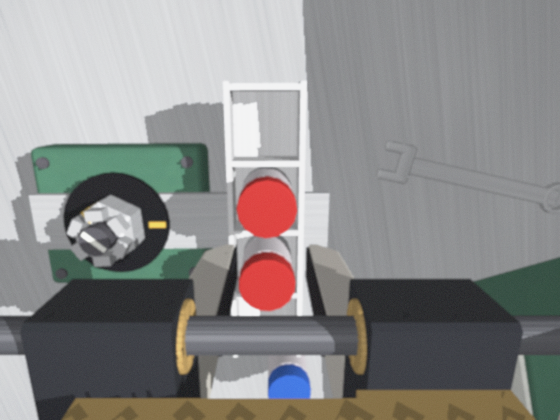

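Emit:
{"op": "carry_out", "data": {
  "motion": [
    [[0, 0, 0, 0, -1], [0, 0, 0, 0, -1], [0, 0, 0, 0, -1], [0, 0, 0, 0, -1], [0, 0, 0, 0, -1], [0, 0, 0, 0, -1], [0, 0, 0, 0, -1], [0, 0, 0, 0, -1]]
  ]
}}

```text
t: 4.5
tool_pos: [0.5921, -0.0162, 0.1887]
ee_rot: [-0.0, 0.776, 0.631, 0.0]
ft_force: [-0.1, 0.3, 1.0]
gripper_width: 0.0928
finger_force: 0.0
```

Emit:
{"op": "carry_out", "data": {
  "motion": [
    [[0, 0, -0.05, 0, -1], [0, 0, -0.05, 0, -1], [0, 0, 0, 0, -1], [0, 0, 0, 0, -1], [0, 0, 0, 0, 1], [0, 0, 0, 0, 1], [0, 0, 0, 0, 1], [0, 0, 0, 0, 1]]
  ]
}}

```text
t: 5.5
tool_pos: [0.5922, -0.0162, 0.089]
ee_rot: [0.0, 0.776, 0.631, 0.0]
ft_force: [-0.4, 0.3, 0.4]
gripper_width: 0.0575
finger_force: 0.0
```

Emit:
{"op": "carry_out", "data": {
  "motion": [
    [[0, 0, 0, 0, 1], [0, 0, 0, 0, 1], [0, 0, 0, 0, 1], [0, 0, 0, 0, 1], [0, 0, 0.05, 0, 1], [0, 0, 0.06, 0, 1], [0, 0, 0, 0, 1]]
  ]
}}

```text
t: 6.38
tool_pos: [0.5947, -0.0171, 0.2032]
ee_rot: [0.003, 0.776, 0.631, 0.003]
ft_force: [0.8, 0.4, -1.3]
gripper_width: 0.0415
finger_force: 30.0
```

Emit:
{"op": "carry_out", "data": {
  "motion": [
    [[-0.003, 0.054, 0, 3, 1], [-0.003, 0.054, 0, 3, 1], [-0.003, 0.054, 0, 3, 1], [-0.003, 0.054, 0, 3, 1], [-0.003, 0.054, 0, 3, 1], [-0.003, 0.054, 0, 3, 1], [-0.003, 0.054, 0, 3, 1], [0, 0, 0, 0, 1], [0, 0, -0.05, 0, 1], [0, 0, -0.05, 0, 1], [0, 0, 0, 0, 1], [0, 0, 0, 0, 1]]
  ]
}}

```text
t: 7.88
tool_pos: [0.572, 0.3614, 0.0997]
ee_rot: [0.0, 0.648, 0.762, 0.001]
ft_force: [0.3, 0.2, -0.8]
gripper_width: 0.0412
finger_force: 30.0
```

Emit:
{"op": "carry_out", "data": {
  "motion": [
    [[0, 0, -0.03, 0, 1], [0, 0, -0.015, 0, 1], [0, 0, -0.009, 0, 1], [0, 0, 0, 0, 1], [0, 0, 0, 0, 1], [0, 0, 0, 0, -0.3], [0, 0, 0, 0, -0.3], [0, 0, 0, 0, -0.3], [0, 0, 0.06, 0, -0.3], [0, 0, 0.06, 0, -0.3], [0, 0, 0, 0, -0.3]]
  ]
}}

```text
t: 9.25
tool_pos: [0.5749, 0.3633, 0.1714]
ee_rot: [0.002, 0.648, 0.762, 0.006]
ft_force: [0.1, -0.3, -0.4]
gripper_width: 0.0603
finger_force: 0.0
```

Emit:
{"op": "carry_out", "data": {
  "motion": [
    [[0.001, -0.054, 0, -2.6, -0.4], [0.001, -0.054, 0, -2.6, -0.4], [0.001, -0.054, 0, -2.6, -0.4], [0.001, -0.054, 0, -2.6, -0.4], [0.001, -0.054, 0, -2.6, -0.4], [0.001, -0.054, 0, -2.6, -0.4], [0.002, -0.054, 0, -2.6, -0.4], [0.002, -0.053, 0, -2.6, -0.4], [0, 0, 0, 0, -0.4], [0, 0, 0, 0, -0.4], [0, 0, 0, 0, -0.4]]
  ]
}}

```text
t: 10.62
tool_pos: [0.581, -0.0667, 0.1641]
ee_rot: [-0.001, 0.774, 0.634, 0.0]
ft_force: [0.3, 0.4, 0.3]
gripper_width: 0.0649
finger_force: 0.0
```

Emit:
{"op": "carry_out", "data": {
  "motion": [
    [[0, 0, -0.04, 0, -0.4], [0, 0, -0.036, 0, -0.4], [0, 0, 0, 0, 1], [0, 0, 0, 0, 1], [0, 0, 0, 0, 1], [0, 0, 0, 0, 1], [0, 0, 0, 0, 1], [0, 0, 0, 0, 1], [0, 0, 0.05, 0, 1], [0, 0, 0.06, 0, 1], [0, 0, 0, 0, 1]]
  ]
}}

```text
t: 12.0
tool_pos: [0.584, -0.0706, 0.2036]
ee_rot: [0.004, 0.775, 0.632, 0.004]
ft_force: [0.6, -0.2, -2.8]
gripper_width: 0.0415
finger_force: 30.0
```

Emit:
{"op": "carry_out", "data": {
  "motion": [
    [[-0.002, 0.056, 0, 2.5, 1], [-0.002, 0.056, 0, 2.5, 1], [-0.002, 0.056, 0, 2.5, 1], [-0.002, 0.056, 0, 2.5, 1], [-0.002, 0.056, 0, 2.5, 1], [-0.002, 0.056, 0, 2.5, 1], [-0.001, 0.056, 0, 2.5, 1], [-0.001, 0.056, 0, 2.5, 1], [0, 0.055, 0, 0, 1], [0, 0, 0, 0, 1], [0, 0, -0.05, 0, 1], [0, 0, -0.05, 0, 1]]
  ]
}}

```text
t: 13.5
tool_pos: [0.5667, 0.4321, 0.0962]
ee_rot: [0.0, 0.653, 0.757, -0.001]
ft_force: [-0.1, -0.2, -1.8]
gripper_width: 0.0415
finger_force: 30.0
```

Emit:
{"op": "carry_out", "data": {
  "motion": [
    [[0, 0, -0.03, 0, 1], [0, 0, -0.015, 0, 1], [0, 0, -0.009, 0, 1], [0, 0, 0, 0, 1], [0, 0, 0, 0, 1], [0, 0, 0, 0, -0.3], [0, 0, 0, 0, -0.3], [0, 0, 0, 0, -0.3], [0, 0, 0.06, 0, -0.3], [0, 0, 0.06, 0, -0.3], [0, 0, 0, 0, -0.3]]
  ]
}}

```text
t: 14.88
tool_pos: [0.5708, 0.4356, 0.1719]
ee_rot: [0.002, 0.653, 0.757, 0.007]
ft_force: [0.8, 0.2, 0.3]
gripper_width: 0.0603
finger_force: 0.0
```

```bash
cat >> h.py <<'E'
def jars(f):
    p,d,ci=snap('top',f);h=cv2.cvtColor(p,cv2.COLOR_BGR2HSV)
    for n,lo,hi,z in(('blue',(110,150,60),(130,255,255),.066),('red',(0,180,90),(6,255,255),.07),('yel',(15,150,120),(24,255,255),.066)):
        k,l,st,c=cv2.connectedComponentsWithStats(cv2.inRange(h,lo,hi))
        for i in range(1,k):
            if st[i,4]>100 and c[i][1]>110:
                dd=np.median(d[l==i]);z2=atd(ci,*c[i],dd)[2]; print(n,c[i].round(0),st[i,4],atz(ci,*c[i],z2).round(4))
    s=robot.read_state();print(s['t'],s['tool_pos'].round(4))
E
python3 -c "from h import *;jars('top1')"
```

```text
blue [335. 155.] 192 [ 0.6739 -0.1926  0.0661]
blue [346. 192.] 193 [ 0.5716 -0.2114  0.0657]
blue [401. 192.] 192 [ 0.5609 -0.3561  0.0668]
blue [435. 212.] 189 [ 0.5014 -0.4408  0.0663]
red [126. 209.] 168 [0.5684 0.3628 0.0697]
red [100. 212.] 179 [0.5654 0.4313 0.0697]
yel [402. 244.] 184 [ 0.4253 -0.3409  0.0669]
yel [359. 249.] 194 [ 0.4205 -0.2309  0.0669]
yel [408. 310.] 569 [ 0.2593 -0.338   0.0709]
14.925 [0.5687 0.4345 0.1682]
```

Emit:
{"op": "carry_out", "data": {
  "motion": [
    [[0, -0.0585, 0, -2, -0.4], [0, -0.0585, 0, -2, -0.4], [0, -0.0585, 0, -2, -0.4], [0, -0.0585, 0, -2, -0.4], [0.001, -0.0585, 0, -2, -0.4], [0.001, -0.0585, 0, -2, -0.4], [0.001, -0.0585, 0, -2, -0.4], [0.001, -0.0585, 0, -2, -0.4], [0.001, -0.0585, 0, -2, -0.4], [0.001, -0.0585, 0, -2, -0.4], [0.0005, -0.0585, 0, 0, -0.4], [0, 0, 0, 0, -0.4]]
  ]
}}

```text
t: 16.42
tool_pos: [0.5705, -0.2173, 0.1633]
ee_rot: [0.001, 0.778, 0.628, -0.003]
ft_force: [-0.4, 1.1, -0.6]
gripper_width: 0.0649
finger_force: 0.0
```

Emit:
{"op": "carry_out", "data": {
  "motion": [
    [[0, 0, 0, 0, -0.4], [0, 0, 0, 0, -0.4], [0, 0, 0, 0, -0.4]]
  ]
}}

```text
t: 16.8
tool_pos: [0.5739, -0.2078, 0.1644]
ee_rot: [-0.001, 0.774, 0.633, 0.0]
ft_force: [-0.1, -1.1, 0.4]
gripper_width: 0.065
finger_force: 0.0
```

```bash
cat >> h.py <<'E'
def wj(f):
    p,d,ci=snap('wrist',f);h=cv2.cvtColor(p,cv2.COLOR_BGR2HSV)
    k,l,st,c=cv2.connectedComponentsWithStats(cv2.inRange(h,(110,150,60),(130,255,255)))
    for i in range(1,k):
        if st[i,4]>100: print(c[i].round(0),st[i,4],atz(ci,*c[i],.066).round(4))
    s=robot.read_state();w,x,y,z=s['ee_rot'];print(s['t'],s['tool_pos'].round(4),'yaw',np.degrees(np.arctan2(1-2*(x*x+z*z),2*(x*y-w*z))),s['gripper_width'])
E
python3 -c "from h import *;wj('w3');jars('t3')"
```

```text
[405. 158.] 2683 [ 0.674  -0.1911  0.066 ]
[272. 209.] 2284 [ 0.5735 -0.2097  0.066 ]
[293. 373.] 1499 [ 0.5625 -0.3547  0.066 ]
16.85 [ 0.5739 -0.2082  0.1645] yaw -11.41359024280609 0.06532872266728233
blue [333. 154.] 149 [ 0.676  -0.1894  0.0664]
blue [401. 192.] 190 [ 0.561  -0.3563  0.0667]
blue [435. 212.] 186 [ 0.5014 -0.4405  0.0667]
red [198. 123.] 172 [0.81   0.1698 0.0233]
red [126. 209.] 174 [0.5684 0.3623 0.0697]
red [100. 213.] 184 [0.565  0.431  0.0697]
yel [402. 244.] 188 [ 0.425  -0.3404  0.0671]
yel [408. 310.] 399 [ 0.2592 -0.3374  0.0707]
16.9 [ 0.5739 -0.2085  0.1646]
```

View pics/w3.png

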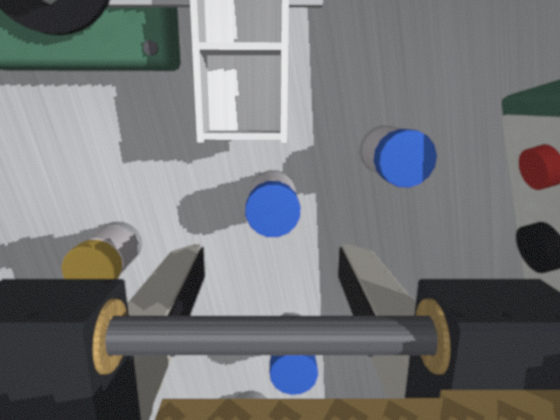

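```bash
python3 - <<'E'
from h import *
p,d,ci=load('w3')
q=[atz(ci,u,v,.08) for u,v in((198,140),(289,138),(196,47),(289,45))]
print(np.round(q,4))
a=(q[0]+q[1])/2; b=(q[2]+q[3])/2; e=(b-a)/np.linalg.norm(b-a); print('len',np.linalg.norm(b-a),'yaw',np.degrees(np.arctan2(-e[0],e[1])))
for k in range(4): print(k,(a+e*(.030+.056*k)).round(4))
E
```

```text
[[ 0.535  -0.1491  0.08  ]
 [ 0.5948 -0.1598  0.08  ]
 [ 0.5481 -0.093   0.08  ]
 [ 0.6054 -0.1033  0.08  ]]
len 0.0575515619552919 yaw -11.905937503219178
0 [ 0.5711 -0.1251  0.08  ]
1 [ 0.5826 -0.0703  0.08  ]
2 [ 0.5942 -0.0155  0.08  ]
3 [0.6058 0.0393 0.08  ]
```

Emit:
{"op": "carry_out", "data": {
  "motion": [
    [[0, -0.0015, -0.06, 0, -0.4], [0, 0, -0.05, 0, -0.4], [0, 0, -0.018, 0, -0.4], [0, 0, 0, 0, -0.4], [0, 0, 0, 0, 1], [0, 0, 0, 0, 1], [0, 0, 0, 0, 1], [0, 0, 0, 0, 1], [0, 0, 0, 0, 1], [0, 0, 0.06, 0, 1], [0, 0, 0.05, 0, 1], [0, 0, 0, 0, 1]]
  ]
}}

```text
t: 18.4
tool_pos: [0.576, -0.2127, 0.1508]
ee_rot: [0.004, 0.775, 0.632, 0.002]
ft_force: [-0.3, -0.0, -1.7]
gripper_width: 0.0414
finger_force: 30.0
```

Emit:
{"op": "carry_out", "data": {
  "motion": [
    [[-0.0015, 0.042, 0, 0, 1], [-0.0015, 0.0425, 0, 0, 1], [0, 0, 0, 0, 1], [0, 0, 0, 0, 1], [0, 0, 0, 0, 1]]
  ]
}}

```text
t: 19.02
tool_pos: [0.5699, -0.1286, 0.1461]
ee_rot: [0.0, 0.775, 0.631, -0.001]
ft_force: [-0.6, -0.6, -1.7]
gripper_width: 0.0415
finger_force: 30.0
```

Emit:
{"op": "carry_out", "data": {
  "motion": [
    [[0.001, 0.001, -0.03, 0, 1], [0, 0, 0, 0, 1], [0, 0, 0, 0, 1], [0, 0, 0, 0, 1]]
  ]
}}

```text
t: 19.52
tool_pos: [0.5722, -0.1265, 0.1177]
ee_rot: [0.001, 0.775, 0.632, 0.001]
ft_force: [0.2, 0.5, -1.4]
gripper_width: 0.0417
finger_force: 30.0
```

Emit:
{"op": "carry_out", "data": {
  "motion": [
    [[0, 0.0005, -0.015, 0, 1], [0, 0, -0.013, 0, 1], [0, 0, 0, 0, 1], [0, 0, 0, 0, 1], [0, 0, 0, 0, -0.2], [0, 0, 0, 0, -0.2], [0, 0, 0, 0, -0.2], [0, 0, 0.06, 0, -0.4], [0, 0, 0.04, 0, -0.4], [0, 0, 0, 0, -0.4]]
  ]
}}

```text
t: 20.78
tool_pos: [0.5739, -0.1263, 0.1925]
ee_rot: [0.003, 0.775, 0.632, 0.003]
ft_force: [-0.6, 0.3, -0.8]
gripper_width: 0.065
finger_force: 0.0
```

```bash
python3 - <<'E'
from h import *
p,d,ci=load('w3')
for u,v in((510,115),(515,140),(530,235)): print(atd(ci,u,v,d[v,u]).round(3))
wj('w4')
E
```

```text
[ 0.778 -0.183  0.017]
[ 0.777 -0.203  0.025]
[ 0.77  -0.276  0.052]
[266. 212.] 2729 [ 0.5676 -0.1377  0.066 ]
[401. 244.] 1872 [ 0.6739 -0.1891  0.066 ]
20.825 [ 0.5723 -0.1255  0.1901] yaw -11.547489427988069 0.06490039338674018
```

Emit:
{"op": "carry_out", "data": {
  "motion": [
    [[0.017, -0.011, 0, -10, -0.4], [0.017, -0.011, 0, -10, -0.4], [0.017, -0.011, 0, -10, -0.4], [0.017, -0.011, 0, -10, -0.4], [0.017, -0.011, 0, -10, -0.4], [0.017, -0.011, 0, -10, -0.4], [0, 0, -0.04, 0, -0.4], [0, 0, -0.04, 0, -0.4], [0, 0, 0, 0, -0.4], [0, 0, 0, 0, -0.4], [0, 0, 0, 0, -0.4]]
  ]
}}

```text
t: 22.2
tool_pos: [0.6746, -0.192, 0.1107]
ee_rot: [0.001, 0.987, 0.16, 0.002]
ft_force: [-0.1, -0.4, 0.9]
gripper_width: 0.065
finger_force: 0.0
```

```bash
python3 -c "from h import *;wj('w5')"
```

```text
[272. 224.] 3570 [ 0.6786 -0.1921  0.066 ]
22.25 [ 0.6745 -0.1919  0.1107] yaw -71.54862042555096 0.06513989744980607
```

Emit:
{"op": "carry_out", "data": {
  "motion": [
    [[0.0015, 0, -0.05, 0, -0.4], [0, 0, -0.024, 0, -0.4], [0, 0, 0, 0, 1], [0, 0, 0, 0, 1], [0, 0, 0, 0, 1], [0, 0, 0, 0, 1], [0, 0, 0, 0, 1], [0, 0, 0.06, 0, 1], [0, 0, 0.06, 0, 1], [0, 0, 0, 0, 1], [0, 0, 0, 0, 1]]
  ]
}}

```text
t: 23.62
tool_pos: [0.6741, -0.1903, 0.1534]
ee_rot: [-0.001, 0.987, 0.16, -0.001]
ft_force: [-0.2, 0.3, -2.7]
gripper_width: 0.0412
finger_force: 30.0
```

Emit:
{"op": "carry_out", "data": {
  "motion": [
    [[-0.01, 0.038, 0.03, 10, 1], [-0.012, 0.038, 0, 10, 1], [-0.012, 0.038, 0, 10, 1], [-0.012, 0.038, 0, 10, 1], [-0.012, 0.039, 0, 10, 1], [-0.012, 0.039, 0, 10, 1], [0, 0, 0, 0, 1], [0, 0, -0.03, 0, 1], [0, 0, 0, 0, 1], [0, 0, 0, 0, 1], [0, 0, 0, 0, 1]]
  ]
}}

```text
t: 25.0
tool_pos: [0.6057, 0.0382, 0.1554]
ee_rot: [0.0, 0.775, 0.632, 0.0]
ft_force: [-0.2, 0.6, -2.4]
gripper_width: 0.0412
finger_force: 30.0
```

```bash
python3 - <<'E'
from h import *
p,d,ci=load('w1')
q=[atz(ci,50+u/2,50+v/2,.08) for u,v in((375,81),(527,81),(380,231),(525,231))]
a=(q[0]+q[1])/2; b=(q[2]+q[3])/2; e=(b-a)/np.linalg.norm(b-a); print('len',np.linalg.norm(b-a),np.linalg.norm(q[0]-q[1]))
for k in range(4): print(3-k,(a+e*(.030+.056*k)).round(4))
E
```

```text
len 0.05930396630076757 0.059673366535249586
3 [0.604  0.0407 0.08  ]
2 [ 0.5935 -0.0143  0.08  ]
1 [ 0.5831 -0.0693  0.08  ]
0 [ 0.5726 -0.1243  0.08  ]
```

Emit:
{"op": "carry_out", "data": {
  "motion": [
    [[-0.0015, 0.0015, -0.04, 0, 1], [0, 0, -0.015, 0, 1], [0, 0, -0.012, 0, 1], [0, 0, 0, 0, 1], [0, 0, 0, 0, 1], [0, 0, 0, 0, -0.2], [0, 0, 0, 0, -0.2], [0, 0, 0, 0, -0.2], [0, 0, 0.06, 0, -0.4], [0, 0, 0.04, 0, -0.4], [0, 0, 0, 0, -0.4]]
  ]
}}

```text
t: 26.38
tool_pos: [0.6061, 0.0398, 0.1916]
ee_rot: [0.002, 0.775, 0.632, 0.003]
ft_force: [-0.3, -0.6, -0.1]
gripper_width: 0.065
finger_force: 0.0
```

```bash
python3 -c "from h import *;jars('t4')"
```

```text
blue [315. 191.] 212 [ 0.568  -0.1259  0.1161]
blue [401. 192.] 189 [ 0.5611 -0.3562  0.0665]
blue [435. 212.] 186 [ 0.5015 -0.4405  0.0665]
red [192. 125.] 116 [0.8043 0.1874 0.0233]
red [126. 209.] 177 [0.5685 0.3624 0.0698]
red [100. 213.] 183 [0.5649 0.4307 0.0699]
yel [425. 132.] 212 [ 0.7374 -0.4614  0.0225]
yel [402. 244.] 189 [ 0.4248 -0.3405  0.067 ]
yel [359. 249.] 196 [ 0.42   -0.2306  0.0666]
yel [408. 311.] 240 [ 0.2554 -0.3354  0.0705]
26.425 [0.6044 0.0402 0.1892]
```

Emit:
{"op": "carry_out", "data": {
  "motion": [
    [[-0.006, -0.0565, 0, 0, -0.4], [-0.006, -0.0565, 0, 0, -0.4], [-0.006, -0.0565, 0, 0, -0.4], [-0.006, -0.0565, 0, 0, -0.4], [-0.006, -0.0565, 0, 0, -0.4], [-0.006, -0.0565, 0, 0, -0.4], [-0.0055, -0.056, 0, 0, -0.4], [0, 0, -0.04, 0, -0.4], [0, 0, -0.04, 0, -0.4], [0, 0, 0, 0, -0.4], [0, 0, 0, 0, -0.4], [0, 0, 0, 0, -0.4]]
  ]
}}

```text
t: 27.92
tool_pos: [0.5631, -0.3555, 0.1096]
ee_rot: [0.002, 0.775, 0.632, 0.0]
ft_force: [-0.2, -0.0, 0.2]
gripper_width: 0.0649
finger_force: 0.0
```

```bash
python3 -c "from h import *;wj('w6')"
```

```text
[272. 230.] 3531 [ 0.5628 -0.3547  0.066 ]
[211. 371.] 1766 [ 0.5029 -0.4445  0.066 ]
27.975 [ 0.563  -0.3554  0.1095] yaw -11.53476021468764 0.06522036030197162
```

Emit:
{"op": "carry_out", "data": {
  "motion": [
    [[0, 0.001, -0.05, 0, -0.4], [0, 0, -0.023, 0, -0.4], [0, 0, 0, 0, 1], [0, 0, 0, 0, 1], [0, 0, 0, 0, 1], [0, 0, 0, 0, 1], [0, 0, 0, 0, 1], [0, 0, 0.06, 0, 1], [0, 0, 0.06, 0, 1], [0, 0, 0.03, 0, 1], [0, 0, 0, 0, 1]]
  ]
}}

```text
t: 29.35
tool_pos: [0.5629, -0.3546, 0.187]
ee_rot: [0.002, 0.775, 0.632, 0.001]
ft_force: [-0.1, 0.5, -3.0]
gripper_width: 0.0416
finger_force: 30.0
```

Emit:
{"op": "carry_out", "data": {
  "motion": [
    [[0.005, 0.0565, 0, 0, 1], [0.005, 0.0565, 0, 0, 1], [0.005, 0.0565, 0, 0, 1], [0.005, 0.0565, 0, 0, 1], [0.005, 0.0565, 0, 0, 1], [0.0055, 0.0565, 0, 0, 1], [0, 0, 0, 0, 1], [0, 0, -0.03, 0, 1], [0, 0, 0, 0, 1], [0, 0, 0, 0, 1], [0, 0, 0, 0, 1], [0, 0, 0, 0, 1]]
  ]
}}

```text
t: 30.85
tool_pos: [0.593, -0.015, 0.1553]
ee_rot: [0.0, 0.775, 0.632, 0.001]
ft_force: [-0.3, -0.4, -2.1]
gripper_width: 0.0413
finger_force: 30.0
```

Emit:
{"op": "carry_out", "data": {
  "motion": [
    [[0.0005, 0, -0.04, 0, 1], [0, 0, -0.015, 0, 1], [0, 0, -0.012, 0, 1], [0, 0, 0, 0, 1], [0, 0, 0, 0, 1], [0, 0, 0, 0, -0.2], [0, 0, 0, 0, -0.2], [0, 0, 0, 0, -0.2], [0, 0, 0.06, 0, -0.4], [0, 0, 0.04, 0, -0.4], [0, 0, 0, 0, -0.4]]
  ]
}}

```text
t: 32.22
tool_pos: [0.5955, -0.0154, 0.1915]
ee_rot: [0.003, 0.775, 0.632, 0.003]
ft_force: [0.6, 0.2, -0.3]
gripper_width: 0.0651
finger_force: 0.0
```

```bash
python3 -c "from h import *;jars('t5')"
```

```text
blue [314. 191.] 213 [ 0.568  -0.1259  0.1159]
blue [435. 212.] 186 [ 0.5015 -0.4405  0.0665]
red [198. 123.] 192 [0.8097 0.1704 0.0231]
red [126. 209.] 172 [0.5684 0.3625 0.0694]
red [100. 213.] 186 [0.5652 0.4309 0.0696]
yel [402. 244.] 189 [ 0.425  -0.3406  0.0667]
yel [359. 249.] 194 [ 0.4201 -0.2309  0.0665]
yel [408. 310.] 289 [ 0.2587 -0.3369  0.0704]
32.275 [ 0.5938 -0.0149  0.1891]
```

Emit:
{"op": "carry_out", "data": {
  "motion": [
    [[-0.011, -0.053, 0, 0, -0.4], [-0.011, -0.053, 0, 0, -0.4], [-0.011, -0.053, 0, 0, -0.4], [-0.011, -0.053, 0, 0, -0.4], [-0.011, -0.053, 0, 0, -0.4], [-0.011, -0.053, 0, 0, -0.4], [-0.012, -0.053, 0, 0, -0.4], [-0.012, -0.053, 0, 0, -0.4], [0, 0, -0.04, 0, -0.4], [0, 0, -0.04, 0, -0.4], [0, 0, 0, 0, -0.4], [0, 0, 0, 0, -0.4]]
  ]
}}

```text
t: 33.78
tool_pos: [0.5034, -0.4391, 0.1081]
ee_rot: [0.0, 0.775, 0.632, -0.0]
ft_force: [0.3, -0.1, 0.4]
gripper_width: 0.065
finger_force: 0.0
```

```bash
python3 -c "from h import *;wj('w7')"
```

```text
[273. 232.] 3567 [ 0.5033 -0.4394  0.066 ]
33.825 [ 0.5038 -0.4395  0.1091] yaw -11.54030815390468 0.06523127602554647
```

Emit:
{"op": "carry_out", "data": {
  "motion": [
    [[0, 0, -0.05, 0, -0.4], [0, 0, -0.023, 0, -0.4], [0, 0, 0, 0, 1], [0, 0, 0, 0, 1], [0, 0, 0, 0, 1], [0, 0, 0, 0, 1], [0, 0, 0, 0, 1], [0, 0, 0.06, 0, 1], [0, 0, 0.06, 0, 1], [0, 0, 0.03, 0, 1], [0, 0, 0, 0, 1]]
  ]
}}

```text
t: 35.2
tool_pos: [0.5038, -0.4398, 0.1872]
ee_rot: [0.003, 0.775, 0.632, 0.0]
ft_force: [0.0, -0.2, -2.2]
gripper_width: 0.0418
finger_force: 30.0
```

Emit:
{"op": "carry_out", "data": {
  "motion": [
    [[0.011, 0.053, 0, 0, 1], [0.011, 0.053, 0, 0, 1], [0.011, 0.053, 0, 0, 1], [0.011, 0.053, 0, 0, 1], [0.011, 0.053, 0, 0, 1], [0.012, 0.053, 0, 0, 1], [0.012, 0.051, 0, 0, 1], [0, 0, 0, 0, 1], [0, 0, -0.03, 0, 1], [0, 0, 0, 0, 1], [0, 0, 0, 0, 1], [0, 0, 0, 0, 1]]
  ]
}}

```text
t: 36.7
tool_pos: [0.5825, -0.0704, 0.1554]
ee_rot: [0.001, 0.775, 0.632, 0.0]
ft_force: [0.2, -0.2, -1.5]
gripper_width: 0.0415
finger_force: 30.0
```

Emit:
{"op": "carry_out", "data": {
  "motion": [
    [[0, 0, -0.04, 0, 1], [0, 0, -0.015, 0, 1], [0, 0, -0.012, 0, 1], [0, 0, 0, 0, 1], [0, 0, 0, 0, 1], [0, 0, 0, 0, -0.2], [0, 0, 0, 0, -0.2], [0, 0, 0, 0, -0.2], [0, 0, 0.06, 0, -0.4], [0, 0, 0.04, 0, -0.4], [0, 0, 0.02, 0, -0.4], [0, 0, 0, 0, -0.4]]
  ]
}}

```text
t: 38.2
tool_pos: [0.5831, -0.0701, 0.2094]
ee_rot: [0.001, 0.775, 0.632, 0.002]
ft_force: [0.1, 0.2, -0.2]
gripper_width: 0.0648
finger_force: 0.0
```

Emit:
{"op": "carry_out", "data": {
  "motion": [
    [[-0.0407, 0.018, 0, 0, -0.4], [-0.0407, 0.018, 0, 0, -0.4], [-0.0406, 0.0175, 0, 0, -0.4], [0, 0, 0, 0, -0.4], [0, 0, 0, 0, -0.4], [0, 0, 0, 0, -0.4], [0, 0, 0, 0, -0.4]]
  ]
}}

```text
t: 39.08
tool_pos: [0.4608, -0.0168, 0.2074]
ee_rot: [0.0, 0.775, 0.632, -0.0]
ft_force: [-0.7, -0.3, 0.6]
gripper_width: 0.0648
finger_force: 0.0
```

```bash
python3 - <<'E'
from h import *
wj('w8');p,d,ci=load('w8')
print(proj(ci,[[.461,-.0166,.097],[.461,-.0166,.055]]))
cv2.imwrite('pics/w8b.png',cv2.resize(p[120:320,170:370],None,fx=3,fy=3,interpolation=cv2.INTER_CUBIC))
E
```

```text
[461.  85.] 3462 [0.6244 0.0384 0.066 ]
[450. 171.] 2895 [ 0.6114 -0.0289  0.066 ]
[442. 243.] 2555 [ 0.599  -0.0922  0.066 ]
39.125 [ 0.4607 -0.0167  0.2075] yaw -11.592798324021834 0.06501097598857127
[[272.31386786 201.55347543]
 [272.09371369 189.3429761 ]]
```

View pics/w8b.png

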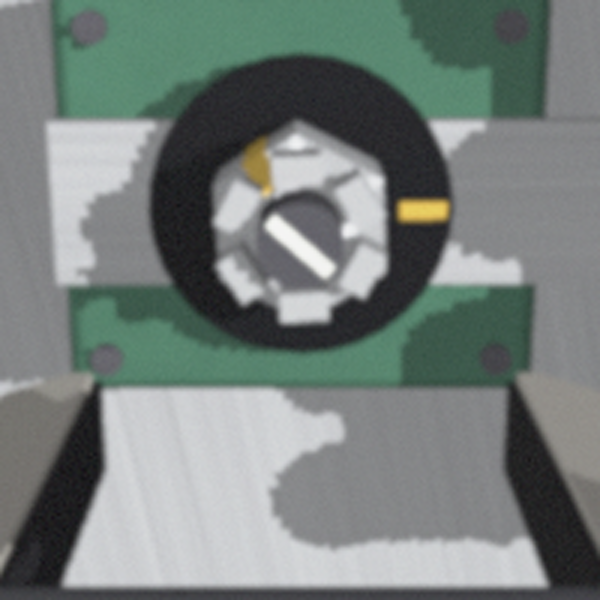

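```bash
python3 - <<'E'
from h import *
p,d,ci=load('w8')
f=lambda c:(170+(c[0]-1)/3,120+(c[1]-1)/3)
g=lambda c,z:atz(ci,*f(c),z)[:2]
an=lambda v:np.degrees(np.arctan2(v[1],v[0]))
a,b=g((267,218),.097),g((333,275),.097);print('stripe',an(b-a),'mid',(a+b)/2,np.linalg.norm(b-a))
w1,w2=g((398,210),.055),g((449,210),.055);C=g((301,203),.055);print('washer line',an(w2-w1),an((w1+w2)/2-C),'washer c',C, [np.linalg.norm(g(q,.055)-C) for q in((151,203),(451,205),(300,55),(300,350))])
for q in((297,122),(387,165),(212,180)): print('vertex z55',an(g(q,.055)-C),np.linalg.norm(g(q,.055)-C))
for q in((258,145),(250,160),(268,193)): print('line',[(an(g(q,z)-C),np.linalg.norm(g(q,z)-C)) for z in(.055,.079)])
# model overlay of nut with yaw candidates
o=cv2.resize(p[120:320,170:370],None,fx=3,fy=3,interpolation=cv2.INTER_CUBIC)
E
```

```text
stripe -53.42623062351575 mid [ 0.45900259 -0.01647268] 0.022765466915674184
washer line -11.622752830288498 -14.96992364105153 washer c [ 0.45955879 -0.01445293] [np.float64(0.04398897699658584), np.float64(0.04403133380374592), np.float64(0.04286526212451798), np.float64(0.045797765065793195)]
vertex z55 81.11246175573446 0.023867228115196613
vertex z55 12.708245224249273 0.027434753400437314
vertex z55 153.55886608235502 0.026843707355461828
line [(np.float64(114.2760844448501), np.float64(0.02119063164187736)), (np.float64(106.69269070258456), np.float64(0.024138340408970286))]
line [(np.float64(127.57160417817074), np.float64(0.019545329186750074)), (np.float64(116.80863014573285), np.float64(0.021943450662694965))]
line [(np.float64(151.14248198234145), np.float64(0.010107333731362264)), (np.float64(125.85306910920973), np.float64(0.01205875063259414))]
```

Emit:
{"op": "carry_out", "data": {
  "motion": [
    [[-0.001, 0.0005, 0, 10.5, -0.6], [0, 0, 0, 10.5, -0.6], [0, 0, 0, 10.5, -0.6], [0, 0, 0, 10.5, -0.6], [0, 0, -0.03, 10.5, -0.6], [0, 0, -0.04, 10.5, -0.6], [0, 0, 0, 0, -0.6], [0, 0, 0, 0, -0.6], [0, 0, 0, 0, -0.6], [0, 0, 0, 0, -0.6]]
  ]
}}

```text
t: 40.38
tool_pos: [0.4598, -0.0157, 0.1387]
ee_rot: [0.001, 0.33, 0.944, 0.0]
ft_force: [-0.1, 0.4, -1.0]
gripper_width: 0.0746
finger_force: 0.0
```

```bash
python3 - <<'E'
from h import *
wj('w9');p,d,ci=load('w9')
C=np.array([.4597,-.016])
c=proj(ci,[[*C,.08]])[0].astype(int);print(c,robot.read_state()['joints'])
def hexa(y,z,r=.023/np.cos(np.pi/6)): return [[C[0]+r*np.cos(np.radians(y+30+60*k)),C[1]+r*np.sin(np.radians(y+30+60*k)),z] for k in range(6)]
u0,v0=c[0]-100,max(c[1]-100,0)
s=p[v0:v0+200,u0:u0+200]; o=cv2.resize(s,None,fx=3,fy=3,interpolation=cv2.INTER_CUBIC)
for z in(.055,.079):
    q=((proj(ci,hexa(-8,z))-[u0,v0])*3+1).astype(np.int32); cv2.polylines(o,[q],True,(0,0,255) if z<.06 else (0,255,0),1)
print(u0,v0);cv2.imwrite('pics/w9b.png',o)
E
```

```text
[381. 383.] 901 [ 0.6164 -0.0332  0.066 ]
[320. 394.] 173 [ 0.5951 -0.0767  0.066 ]
40.425 [ 0.4596 -0.0156  0.1385] yaw 51.430086683619805 0.07421910633089686
[272 224] [-0.14583936  0.44395842  0.18497392  2.05758182 -0.13110193  0.64907045
  1.02369798]
172 124
```

View pics/w9b.png

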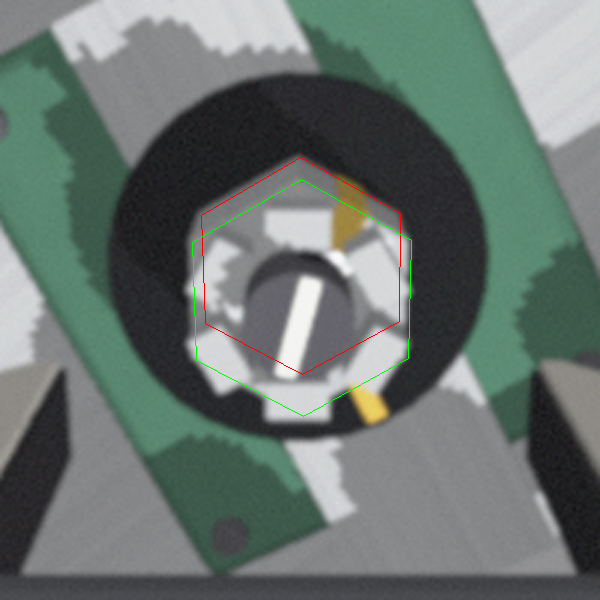

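Emit:
{"op": "carry_out", "data": {
  "motion": [
    [[0, 0, -0.04, 0.5, -0.6], [0, 0, -0.03, 0, -0.6], [0, 0, -0.009, 0, -0.6], [0, 0, 0, 0, -0.6], [0, 0, 0, 0, 1], [0, 0, 0, 0, 1], [0, 0, 0, 0, 1], [0, 0, 0, 0, 1], [0, 0, 0, 0, 1], [0, 0, 0, 0, 1]]
  ]
}}

```text
t: 41.68
tool_pos: [0.4596, -0.0155, 0.0591]
ee_rot: [0.0, 0.326, 0.945, 0.0]
ft_force: [-0.2, 1.5, 5.4]
gripper_width: 0.046
finger_force: 30.0
```

Emit:
{"op": "carry_out", "data": {
  "motion": [
    [[0, 0, 0, -8, 1], [0, 0, 0, -10, 1], [0, 0, 0, -10, 1], [0, 0, 0, -10, 1], [0, 0, 0, -10, 1], [0, 0, 0, -10, 1], [0, 0, 0, -10, 1], [0, 0, 0, -10, 1], [0, 0, 0, -10, 1], [0, 0, 0, -10, 1], [0, 0, 0, 0, 1], [0, 0, 0, 0, 1]]
  ]
}}

```text
t: 43.18
tool_pos: [0.4604, -0.0155, 0.0591]
ee_rot: [0.0, 0.927, 0.374, 0.001]
ft_force: [1.4, 1.2, 5.1]
gripper_width: 0.0455
finger_force: 30.0
```

Emit:
{"op": "carry_out", "data": {
  "motion": [
    [[0, 0, 0, -10, 1], [0, 0, 0, -10, 1], [0, 0, 0, -10, 1], [0, 0, 0, -10, 1], [0, 0, 0, -10, 1], [0, 0, 0, -8, 1], [0, 0, 0, 0, 1], [0, 0, 0, 0, 1], [0, 0, 0, 0, 1], [0, 0, 0, 0, 1]]
  ]
}}

```text
t: 44.42
tool_pos: [0.4605, -0.016, 0.0591]
ee_rot: [-0.0, 0.992, -0.123, 0.001]
ft_force: [1.4, 0.5, 4.8]
gripper_width: 0.0457
finger_force: 30.0
```

```bash
python3 - <<'E'
from h import *
wj('w10');p,d,ci=load('w10')
c=proj(ci,[[.4597,-.016,.08]])[0].astype(int)
u0,v0=c[0]-100,max(c[1]-100,0);print(u0,v0)
cv2.imwrite('pics/w10b.png',cv2.resize(p[v0:v0+200,u0:u0+200],None,fx=3,fy=3,interpolation=cv2.INTER_CUBIC))
E
```

```text
44.475 [ 0.4605 -0.016   0.0591] yaw -104.09728495751234 0.045747559796390495
169 181
```

View pics/w10b.png

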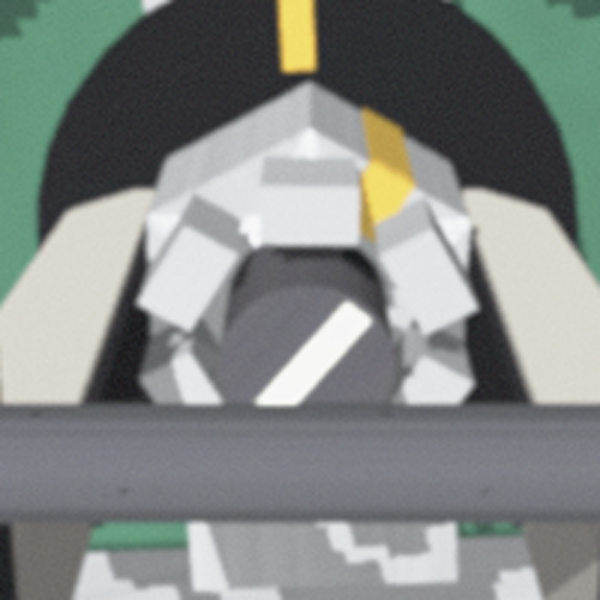

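```bash
python3 - <<'E'
from h import *
p,d,ci=load('w10')
g=lambda c,z:atz(ci,169+(c[0]-1)/3,181+(c[1]-1)/3,z)[:2]
an=lambda v:np.degrees(np.arctan2(v[1],v[0]))
for a,b in(((252,402),(345,300)),((298,402),(372,322)),((275,402),(358,311))): print('stripe',an(g(b,.097)-g(a,.097)))
print('nut line base/top of flat',an(g((387,127),.067)-[.4603,-.016]), 'washer line',an(g((297,0),.055)-g((299,71),.055)))
p,d,ci=load('w9')
g=lambda c,z:atz(ci,172+(c[0]-1)/3,124+(c[1]-1)/3,z)[:2]
print('w9 stripe',an(g((287,378),.097)-g((311,278),.097)))
E
```

```text
stripe -53.510058406197345
stripe -53.5358082803263
stripe -53.33163335315897
nut line base/top of flat -44.627286872550236 washer line -12.659209442584642
w9 stripe -51.333405156438495
```

Emit:
{"op": "carry_out", "data": {
  "motion": [
    [[0, 0, 0, -5, 1], [0, 0, 0, -3.9, 1], [0, 0, 0, 0, 1], [0, 0, 0, 0, 1], [0, 0, 0, 0, 1], [0, 0, 0, 0, 1]]
  ]
}}

```text
t: 45.22
tool_pos: [0.4605, -0.0161, 0.0591]
ee_rot: [-0.0, 0.98, -0.199, 0.001]
ft_force: [2.3, 1.1, 5.0]
gripper_width: 0.0456
finger_force: 30.0
```

Emit:
{"op": "carry_out", "data": {
  "motion": [
    [[0, 0, 0, 0, -0.5], [0, 0, 0, 0, -0.5], [0, 0, 0, 0, -0.5], [0, 0, 0, 0, -0.5], [0, 0, 0.04, 0, -0.5], [0, 0, 0.05, 0, -0.5], [0, 0, 0.01, 0, -0.5], [0, 0, 0, 0, -0.5], [0, 0, 0, 0, -0.5], [0, 0, 0, 0, -0.5]]
  ]
}}

```text
t: 46.48
tool_pos: [0.4583, -0.0156, 0.1575]
ee_rot: [0.0, 0.98, -0.199, -0.001]
ft_force: [0.1, 0.1, 0.3]
gripper_width: 0.07
finger_force: 0.0
```

```bash
python3 - <<'E'
from h import *
wj('w11');p,d,ci=load('w11')
c=proj(ci,[[.460,-.016,.08]])[0].astype(int)
u0,v0=c[0]-75,max(c[1]-75,0);print(u0,v0)
o=cv2.resize(p[v0:v0+150,u0:u0+150],None,fx=4,fy=4,interpolation=cv2.INTER_CUBIC)
C=np.array([.4600,-.016])
for z,r in((.055,.0266),(.079,.0266)):
    q=((proj(ci,[[C[0]+r*np.cos(np.radians(-53.4+30+60*k)),C[1]+r*np.sin(np.radians(-53.4+30+60*k)),z] for k in range(6)])-[u0,v0])*4+2).astype(np.int32);cv2.polylines(o,[q],True,(0,0,255) if z<.06 else(0,255,0),1)
cv2.imwrite('pics/w11b.png',o)
E
```

```text
[65. 32.] 5276 [0.6169 0.0584 0.066 ]
[174.  20.] 3077 [ 0.5964 -0.0088  0.066 ]
[277.  10.] 1208 [ 0.5763 -0.0707  0.066 ]
46.525 [ 0.4585 -0.0157  0.1577] yaw -112.96249266319352 0.06984330647815468
193 137
```

View pics/w11b.png

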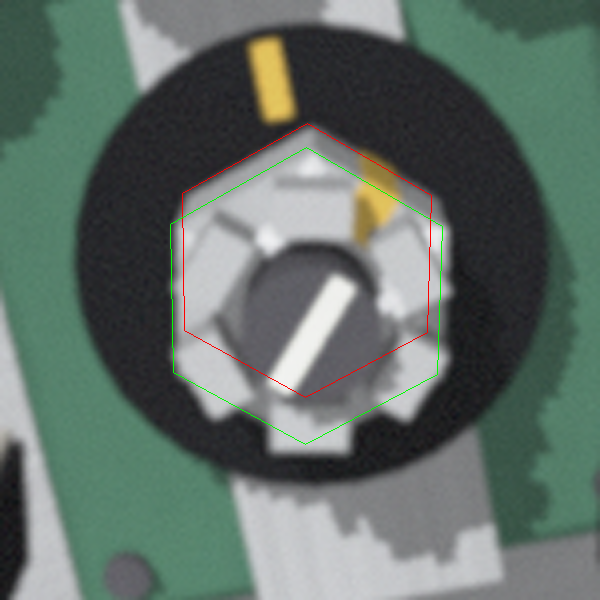

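```bash
python3 - <<'E'
from h import *
p,d,ci=load('w11')
g=lambda c,z:atz(ci,193+(c[0]-1.5)/4,137+(c[1]-1.5)/4,z)[:2]
an=lambda v:np.degrees(np.arctan2(v[1],v[0]))
m=cv2.inRange(p,(200,200,200),(255,255,255))
o=np.zeros_like(m);q=np.array([[193+265/4,137+395/4],[193+300/4,137+405/4],[193+365/4,137+280/4],[193+335/4,137+265/4]]).astype(np.int32);cv2.fillConvexPoly(o,q,255);m&=o
ys,xs=np.nonzero(m);P=np.array([atz(ci,x,y,.097)[:2] for x,y in zip(xs,ys)]);u,s,v=np.linalg.svd(P-P.mean(0));print(len(xs),'stripe',an(v[0]),P.mean(0))
print('manual',an(g((345,280),.097)-g((283,388),.097)))
jars('t6')
p,d,ci=load('t6');print(atz(ci,150,259,.038))
a=cv2.resize(p[180:290,80:200],None,fx=5,fy=5,interpolation=cv2.INTER_CUBIC);cv2.imwrite('pics/t6b.png',a)
E
```

```text
190 stripe 126.74821628999157 [ 0.45903971 -0.01666379]
manual -51.65407374890099
blue [247. 183.] 177 [0.6029 0.0409 0.1158]
blue [293. 188.] 203 [ 0.5799 -0.0729  0.1166]
blue [315. 191.] 212 [ 0.5678 -0.1259  0.1162]
red [198. 123.] 153 [0.8095 0.1707 0.0236]
red [126. 209.] 173 [0.5686 0.3625 0.0697]
red [100. 213.] 185 [0.5653 0.4311 0.0697]
yel [402. 244.] 188 [ 0.4251 -0.3406  0.0668]
yel [359. 249.] 193 [ 0.4201 -0.2308  0.0669]
yel [408. 310.] 444 [ 0.2592 -0.3379  0.0709]
46.575 [ 0.4586 -0.0157  0.1579]
[0.4386461  0.30955082 0.038     ]
```

View pics/t6b.png

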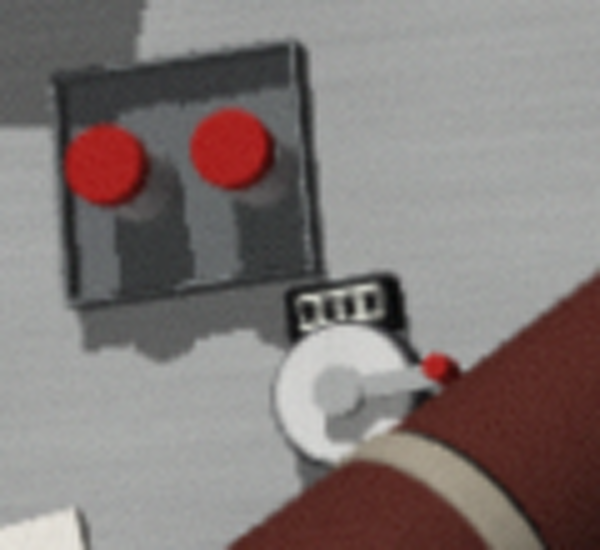

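Emit:
{"op": "carry_out", "data": {
  "motion": [
    [[-0.011, 0.053, 0, 6, 1], [-0.011, 0.053, 0, 6, 1], [-0.011, 0.053, 0, 6, 1], [-0.011, 0.053, 0, 6, 1], [-0.009, 0.053, 0, 6, 1], [0, 0, 0, 0, 1], [0, 0, 0, 0, 1], [0, 0, 0, 0, 1], [0, 0, 0, 0, 1], [0, 0, 0, 0, 1]]
  ]
}}

```text
t: 47.82
tool_pos: [0.4063, 0.2485, 0.1587]
ee_rot: [-0.0, 0.998, 0.061, 0.0]
ft_force: [-0.6, -0.2, -0.4]
gripper_width: 0.0007
finger_force: 0.0
```

```bash
python3 - <<'E'
from h import *
wj('w12')
for n in('t6','w12'):
    p,d,ci=load(n);h=cv2.cvtColor(p,cv2.COLOR_BGR2HSV)
    k,l,st,c=cv2.connectedComponentsWithStats(cv2.inRange(h,(0,170,70),(8,255,255)))
    for i in range(1,k):
        if st[i,4]>12:
            X=atz(ci,*c[i],.073)
            if abs(X[0]-.45)<.06 and abs(X[1]-.25)<.06: print(n,c[i].round(1),st[i],X.round(4))
E
```

```text
47.875 [0.4063 0.2487 0.1587] yaw -83.02164669219852 0.000744235799415393
t6 [167.1 253.1] [165 251   5   5  17] [0.4466 0.2557 0.073 ]
w12 [264.4 149.5] [256 140  17  20 260] [0.4486 0.2576 0.073 ]
```

View pics/w12.png

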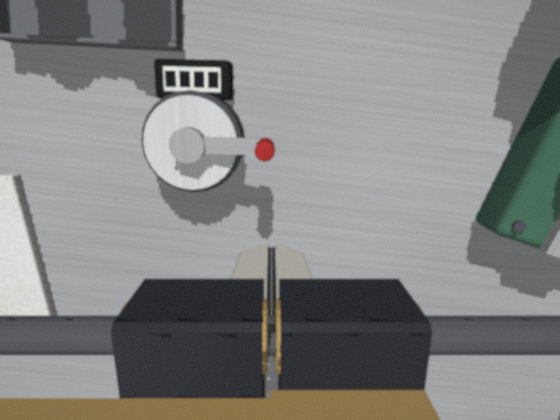

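```bash
python3 - <<'E'
from h import *
p,d,ci=load('w12')
print(atz(ci,192,141,.038),atz(ci,187,145,.05),d[145,187],atd(ci,187,145,d[145,187]),'lever top',atd(ci,225,147,d[147,225]))
w=[atz(ci,u,v,.022) for u,v in((193,60),(193,100))];print('win',w)
C=np.array([.4415,.3125]);k=np.array([.448,.2565]);print(np.linalg.norm(k-C),np.degrees(np.arctan2(*(k-C)[::-1])))
E
```

```text
[0.44417858 0.3135385  0.038     ] [0.44226756 0.31461928 0.05      ] 0.27181458 [0.44225323 0.31464213 0.04989188] lever top [0.44386213 0.28701793 0.0474025 ]
win [array([0.50360438, 0.31991108, 0.022     ]), array([0.47421123, 0.31799221, 0.022     ])]
0.056375970058172825 -83.37922391768502
```

Emit:
{"op": "carry_out", "data": {
  "motion": [
    [[0.01, 0.0115, 0, 0, 1], [0, 0, -0.045, 0, 1], [0, 0, -0.045, 0, 1], [0, 0, -0.0165, 0, 1], [0, 0, 0, 0, 1], [0, 0, 0, 0, 1], [0, 0, 0, 0, 1]]
  ]
}}

```text
t: 48.75
tool_pos: [0.417, 0.2612, 0.0534]
ee_rot: [-0.001, 0.998, 0.062, 0.001]
ft_force: [0.4, 0.7, 0.4]
gripper_width: 0.0003
finger_force: 0.0
```

```bash
python3 - <<'E'
import numpy as np
from h import robot
P=robot.read_state()['tool_pos'][:2];C=np.array([.442,.3145]);print(P)
pa=-83
for a in list(range(-105,-24,8)):
    r=np.radians(a);Q=C+.060*np.array([np.cos(r),np.sin(r)]);yw=max(-83,a+17);print(a,(Q-P).round(4),yw-pa);P=Q;pa=yw
E
```

```text
[0.41703838 0.26122431]
-105 [ 0.0094 -0.0047] 0
-97 [ 0.0082 -0.0016] 3
-89 [ 0.0084 -0.0004] 8
-81 [0.0083 0.0007] 8
-73 [0.0082 0.0019] 8
-65 [0.0078 0.003 ] 8
-57 [0.0073 0.0041] 8
-49 [0.0067 0.005 ] 8
-41 [0.0059 0.0059] 8
-33 [0.005  0.0067] 8
-25 [0.0041 0.0073] 8
```

Sweep to α≈-37 first, then nudge with force watching.

Emit:
{"op": "carry_out", "data": {
  "motion": [
    [[0.0094, -0.0047, 0, 0, 1], [0.0082, -0.0016, 0, 3, 1], [0.0084, -0.0004, 0, 8, 1], [0.0083, 0.0007, 0, 8, 1], [0.0082, 0.0019, 0, 8, 1], [0.0078, 0.003, 0, 8, 1], [0.0073, 0.0041, 0, 8, 1], [0.0067, 0.005, 0, 8, 1], [0.003, 0.003, 0, 4, 1], [0, 0, 0, 0, 1], [0, 0, 0, 0, 1], [0, 0, 0, 0, 1]]
  ]
}}

```text
t: 50.25
tool_pos: [0.4841, 0.2704, 0.0524]
ee_rot: [0.001, 0.857, 0.515, 0.0]
ft_force: [0.8, -5.0, 0.7]
gripper_width: 0.0005
finger_force: 2.1
```

```bash
cat > k.py <<'E'
from h import *
import sys
p,d,ci=snap('wrist',sys.argv[1]);h=cv2.cvtColor(p,cv2.COLOR_BGR2HSV)
k,l,st,c=cv2.connectedComponentsWithStats(cv2.inRange(h,(0,170,60),(8,255,255)))
C=np.array([.442,.3145])
for i in range(1,k):
    if st[i,4]>50:
        X=atz(ci,*c[i],.07);a=np.degrees(np.arctan2(*(X[:2]-C)[::-1]));print(c[i].round(0),st[i],X.round(4),'theta',a+84)
s=robot.read_state();print(s['t'],s['tool_pos'],s['ft_force'])
E
python3 k.py w13
```

```text
[355.   8.] [ 310    0   89   25 1267] [0.56   0.3502 0.07  ] theta 100.81515495967278
[271. 240.] [ 256  215   30   49 1068] [0.4915 0.2857 0.07  ] theta 53.79408188080775
50.3 [0.48421094 0.27051792 0.05236851] [ 0.74769778 -4.73338789  0.21975738]
```

Emit:
{"op": "carry_out", "data": {
  "motion": [
    [[0.0037, 0.0037, 0, 5, 1], [0.0034, 0.004, 0, 5, 1], [0, 0, 0, 0, 1], [0, 0, 0, 0, 1], [0, 0, 0, 0, 1]]
  ]
}}

```text
t: 50.92
tool_pos: [0.4914, 0.2785, 0.0524]
ee_rot: [0.001, 0.81, 0.587, 0.001]
ft_force: [1.4, -4.4, -0.6]
gripper_width: 0.0004
finger_force: 2.3
```

```bash
python3 k.py w14
```

```text
[400.  29.] [ 343    0  119   71 6515] [0.5664 0.3584 0.07  ] theta 103.44169154578124
[272. 240.] [ 257  214   30   50 1061] [0.496  0.2949 0.07  ] theta 64.06243948727096
50.975 [0.49139783 0.27851224 0.05237477] [ 1.80391207 -5.61875707  0.7783371 ]
```

Emit:
{"op": "carry_out", "data": {
  "motion": [
    [[0.0018, 0.0026, 0, 3, 1], [0.0016, 0.0027, 0, 3, 1], [0, 0, 0, 0, 1], [0, 0, 0, 0, 1], [0, 0, 0, 0, 1]]
  ]
}}

```text
t: 51.6
tool_pos: [0.495, 0.2837, 0.0524]
ee_rot: [0.001, 0.778, 0.629, 0.001]
ft_force: [2.5, -5.5, -0.7]
gripper_width: 0.0003
finger_force: 2.4
```

```bash
python3 k.py w15
```

```text
[422.  46.] [ 362    0  118  100 9578] [0.5683 0.3638 0.07  ] theta 105.34728766084197
[272. 240.] [ 257  215   30   49 1074] [0.4979 0.3006 0.07  ] theta 70.0738847756335
51.65 [0.49506114 0.28372822 0.0523881 ] [ 2.56143178 -5.00588832  0.07692929]
```

Not yet at the stop (no force jump); continue gently.

Emit:
{"op": "carry_out", "data": {
  "motion": [
    [[0.0013, 0.0024, 0, 2.5, 1], [0, 0, 0, 0, 1], [0, 0, 0, 0, 1], [0, 0, 0, 0, 1]]
  ]
}}

```text
t: 52.15
tool_pos: [0.4961, 0.2852, 0.0524]
ee_rot: [0.001, 0.764, 0.645, -0.0]
ft_force: [2.0, -6.3, 0.3]
gripper_width: 0.0004
finger_force: 3.1
```

Emit:
{"op": "carry_out", "data": {
  "motion": [
    [[0.0012, 0.0024, 0, 2.5, 1], [0, 0, 0, 0, 1], [0, 0, 0, 0, 1], [0, 0, 0, 0, 1]]
  ]
}}

```text
t: 52.65
tool_pos: [0.4966, 0.2853, 0.0523]
ee_rot: [0.002, 0.75, 0.661, -0.002]
ft_force: [-0.7, -9.2, 2.0]
gripper_width: 0.0004
finger_force: 4.8
```

```bash
python3 k.py w16
```

```text
[438.  61.] [  378     4   118   115 10277] [0.5684 0.3655 0.07  ] theta 105.97004172270931
[272. 240.] [ 257  215   30   49 1022] [0.4981 0.3027 0.07  ] theta 72.12929510451455
52.7 [0.49661492 0.28532351 0.05230864] [-0.42347105 -9.83105946  2.291519  ]
```

Emit:
{"op": "carry_out", "data": {
  "motion": [
    [[0.0006, 0.002, 0, 0, 1], [0, 0, 0, 0, 1], [0, 0, 0, 0, 1]]
  ]
}}

```text
t: 53.08
tool_pos: [0.4967, 0.2855, 0.0523]
ee_rot: [0.002, 0.751, 0.661, -0.003]
ft_force: [1.0, -10.9, 3.9]
gripper_width: 0.0005
finger_force: 6.0
```

Emit:
{"op": "carry_out", "data": {
  "motion": [
    [[-0.02, -0.035, 0, 0, 1], [-0.03, -0.03, 0, 0, 1], [-0.02, 0, 0.03, 0, 1], [0, 0, 0.06, 0, 1], [0, 0, 0.06, 0, 1], [-0.02, -0.03, 0.03, 0, 1], [0, 0, 0, 0, 1], [0, 0, 0, 0, 1], [0, 0, 0, 0, 1]]
  ]
}}

```text
t: 54.2
tool_pos: [0.4065, 0.1978, 0.2312]
ee_rot: [-0.0, 0.748, 0.663, -0.001]
ft_force: [-0.2, 0.5, 0.2]
gripper_width: 0.0003
finger_force: 0.0
```

Emit:
{"op": "carry_out", "data": {
  "motion": [
    [[-0.045, 0.04, 0, 0, 1], [-0.045, 0.04, 0, 0, 1], [-0.035, 0.05, 0, 0, 1], [-0.03, 0.05, 0, 0, 1], [-0.03, 0.05, 0, 0, 1], [0, 0.05, 0, 0, 1], [0, 0.05, 0, 0, 1], [0, 0, 0, 0, 1], [0, 0, 0, 0, 1], [0, 0, 0, 0, 1]]
  ]
}}

```text
t: 55.45
tool_pos: [0.2225, 0.5252, 0.2319]
ee_rot: [0.0, 0.749, 0.662, -0.001]
ft_force: [-0.5, -0.4, 0.5]
gripper_width: 0.0005
finger_force: 0.0
```

```bash
python3 - <<'E'
from h import *
jars('t7')
p,d,ci=load('t7')
o=np.vstack([p[130:330,80:460]])
cv2.imwrite('pics/t7b.png',cv2.resize(o,None,fx=2.1,fy=2.1,interpolation=cv2.INTER_CUBIC))
E
```

```text
blue [247. 183.] 211 [0.6008 0.0391 0.1161]
blue [272. 184.] 208 [ 0.5937 -0.0211  0.1158]
blue [293. 188.] 212 [ 0.5793 -0.0724  0.1165]
blue [314. 191.] 214 [ 0.5681 -0.1259  0.1159]
red [125. 209.] 165 [0.5688 0.3632 0.0698]
red [100. 212.] 178 [0.5655 0.4314 0.0698]
yel [402. 244.] 182 [ 0.4253 -0.341   0.0671]
yel [360. 249.] 191 [ 0.4207 -0.231   0.0672]
yel [409. 309.] 569 [ 0.2595 -0.3383  0.0708]
55.5 [0.2225 0.5254 0.2322]
```

View pics/t7b.png

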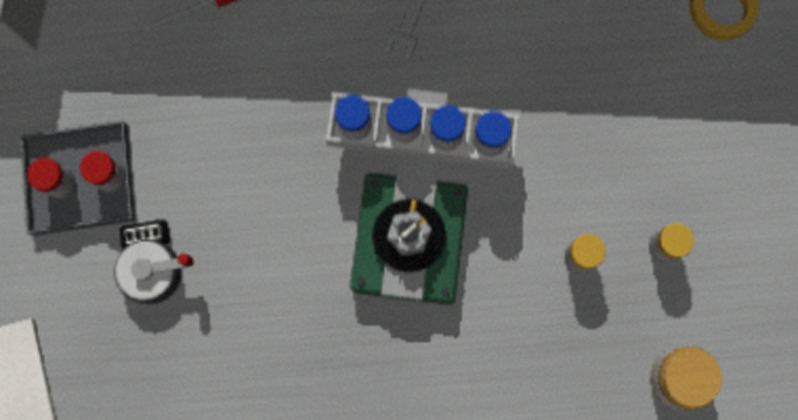

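```bash
python3 -c "from cell import robot;print(robot.close_job())"
```

```text
the job is handed in; nothing more can be done
None
```

I handed the job in at about 55 s: both red-capped jars stand in the tray, all four blue-capped jars stand in their own pockets, the yellow-capped jars were left alone, the nut is tightened to the first slot that meets the cotter hole, and the counter lever was swung to its stop last and has sprung back.

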